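# Clear the glass-squaring jig, square a slab and gauge it

## Robot

A 7-joint arm with a two-finger parallel gripper is mounted at the origin on the work surface. World frame = base frame: x ahead of the robot, y to its left, z up, the work surface at z = 0. Lengths are in m, angles in rad, forces in N, time in s.
With the tool pointing down it reaches from about 0.4 to 0.9 m from the base axis. Payload 5.5 kg.
Tool frame: the origin (TCP) lies midway between the tips of the shut fingers; the grasp point (between the pads) lies 19 mm behind it (manip.grip_depth is the distance from the TCP to the grasp point, in m); z points along the fingers, x is the direction in which the jaws open and shut, and the axes are right-handed (so a half turn about z gives the same grasp; the last joint's range is limited). The gripper opens to 92 mm and grips with 3 to 60 N. Pads are 19 mm wide; open, the fingers measure 130 mm over their backs; the gripper's body (75 mm by 190 mm) begins 47 mm behind the grasp point.
Start: joints at [-1.075, 0.501, -0.427, 1.55, 0.221, 1.138, -0.21], TCP at [0.15, 0.632, 0.227] pointing down, gripper open.
Joint ranges: [-2.88, 2.88], [-0.31, 2.03], [-1.54, 1.56], [0.2, 2.42], [-1.41, 4.55], [0.19, 2.02], [-2.57, 2.57]. Speed limits (rad/s): [2.57, 2.57, 3.14, 3.14, 3.14, 3.14, 3.14].

## Interface

Orientations are given as a unit quaternion [x, y, z, w].
In Python, from bench import manip, effector, viewer gives the robot as it stands. Calls block until the motion is done:
- manip.move_pose(position, orientation): joint-space move of the TCP to a pose.
- manip.servo_line(position, ori=None, vel=0.15): straight line of the TCP; ori=None keeps the orientation; vel is the mean speed in m/s.
- manip.movej(angles): joint-space move.
- effector.open_jaws() and effector.close(f_grip=None): open the fingers fully, or close them until they stop; f_grip is the grip in N (None keeps the last).
- manip.sleep(seconds).
- manip.solve_ik(position, orientation): joint angles nearest the present ones, or None.
- viewer.get_image(name): name is "side" or "top"; returns the picture (400x640x3 uint8, red, green, blue); there is no depth.
- viewer.get_calibration(name): a dict with "vfov" (degrees; the focal length in pixels is half the picture's height over the tangent of half this angle, whatever the lens; pixels are square), "cx", "cy" (the principal point, pixels), "eye" and "attitude" of the camera in the world. Camera axes: x right, y down, z forward; pixel columns grow to the right and rows downward; lengths in m; the calibration is good to about 2 mm. A picture is of the moment at which its call begins. get_calibration takes no time and is no camera call.
A pose or a line that the arm cannot do raises manip.PlanningError and nothing moves.
- manip.hand_in(): hands the job in, once; it reports no verdict.
Readings, each from a call of its own:
- manip.current_clock(): time.
- manip.current_q(): joint angles.
- manip.current_joint_velocities(): joint speeds.
- manip.current_tau(): joint torques, N m.
- manip.current_tool_pos(): TCP position.
- manip.current_tcp_rot(): TCP orientation.
- manip.current_force(): force on the tool from outside, world axes, zero at the start.
- manip.current_wrist_torque(): the same for the moment, N m.
- manip.current_finger_gap(): finger opening in m.
Only numpy, scipy, OpenCV 4.12 (cv2) and the standard library are available. Lean on these libraries where they do the work, as an engineer would, in place of code of your own. Each camera call takes 0.05 s, during which the arm holds its last target. There are 200 camera calls.

## Task

Free the jig for the next casting slab: take out every bayonet keeper left in its bed (turn it anticlockwise, seen from above, until it stops, then lift it straight out) and put it in the grey tray. Then lay the red glass slab flat on the bed, long side along the long fence, and push it square and flush into the fence corner. Last, slide the height gauge down until its foot rests on the slab, leave it there, and do not disturb the jar, the tumbler or the brush.

Things in the scene. Friction and masses are not known exactly. Their poses are not given: they have to be found in the camera images.
- jig: Fixed aluminium jig. Origin: centre of its underside, on the table; z up. Flat bed 170 mm along its x, 240 mm along its y, top face 30 mm above the table. Two steel fences, 12 mm wide, stand 12 mm above the bed: the long fence along y at the +x edge (inner face x=+73 mm), the end fence along x at the +y edge (inner face y=+108 mm).
- jig_corner (a point): Point on the bed's top face where the inner faces of the two fences meet: jig frame (73, 108, 30) mm; axes as the jig's.
- socket_a (a point): Centre of the bayonet socket of keeper_a, on the bed's top face: jig frame (28, 0, 30) mm; axes as the jig's. A 25 mm square hole crossed by a slot 49 mm long along x, 14 mm wide, through an 8 mm plate, hollow below.
- socket_b (a point): Centre of the bayonet socket of keeper_b, on the bed's top face: jig frame (28, -82, 30) mm; axes as the jig's. A 25 mm square hole crossed by a slot 49 mm long along x, 14 mm wide, through an 8 mm plate, hollow below.
- socket_c (a point): Centre of the bayonet socket of keeper_c, on the bed's top face: jig frame (-42, -41, 30) mm; axes as the jig's. A 25 mm square hole crossed by a slot 49 mm long along x, 14 mm wide, through an 8 mm plate, hollow below.
- keeper_a: Bayonet keeper, one of three alike (one may be absent), 160 g. Origin: centre of the shaft's lower end; z towards the head. Cross-bar (lugs) 40 mm along x, 8 wide, z 0 to 10 mm; shaft 23 mm diameter to z=20; steel flange 44 x 44 mm, z 20 to 26; round black head 32 mm diameter, z 26 to 64, white mark along x. It may stand or lie in the tray.
- keeper_b: As keeper_a. How all three work: locked, the flange rests on the bed (origin 10 mm above the table), the bar is under the plate, its x axis 1.0 to 1.3 rad clockwise (from above) of the slot. Turned anticlockwise, with little resistance, it meets a stop about 0.06 rad past the slot's direction; there (within 0.1 rad of the slot) it lifts straight out, 20 mm to clear.
- keeper_c: As keeper_a and keeper_b.
- slab_thin: Cast red glass slab 170 x 52 x 24 mm, 170 along its x, 52 along its y; origin at the centre of its underside. About 0.5 kg. Either this slab or the thick one is present, lying on the table.
- slab_thick: Cast red glass slab 150 x 52 x 32 mm, 150 along its x, 52 along its y; origin at the centre of its underside. About 0.6 kg. Either this slab or the thin one is present, lying on the table.
- tray: Fixed grey open tray, outside 200 mm (its x) x 100 mm (its y) x 30 mm high, walls and floor 5 mm. Origin: centre of its underside.
- gauge (a joint): Height gauge slide, m: 0 at the top, grows as it is pushed down, to 0.060 when the foot is on the bare bed (foot height above bed = 0.060 - value). Held where it is left by about 4 N of friction. 120 g. Starts near the top.
- gauge_foot (a point): Centre of the underside of the gauge's round foot (18 mm diameter), above the bed at jig x=62, y=94 mm. Rod 12 mm thick above it, in a fixed guide arm 24 mm wide in y, 112 to 130 mm above the table, from jig x=53 mm to a column (26 mm square, centre x=104, y=94 mm, 135 mm tall) beyond the long fence.
- gauge_top (a point): Centre of the top of the gauge's round black thumb knob (30 mm diameter, 26 mm high), 128 mm above the foot; press it down or grip it to slide the gauge.
- jar: Bystander: closed storage jar, 84 mm diameter, 130 mm tall; origin at its base. Leave alone.
- tumbler: Bystander: glass tumbler, 76 mm diameter, 90 mm tall; origin at its base. Leave alone.
- brush: Bystander: hand brush lying on the table. Leave alone.
There are look-alikes about, which are no part of the job. Several things have the shape of the tray; the one meant has the colours described above. What is shaped like the keeper_c but orange or turquoise is not meant.

How it is judged:
On the way, in this order (a step that is already met when the one before it is completed fails the run):
1. every keeper that was in the jig is in the tray (x of keeper_a in the frame of tray between -0.095 and 0.095 m and y of keeper_a in the frame of tray between -0.045 and 0.045 m and z of each of keeper_a, keeper_b, keeper_c in the frame of tray below 0.045 m and x of keeper_b in the frame of tray between -0.095 and 0.095 m and y of keeper_b in the frame of tray between -0.045 and 0.045 m and x of keeper_c in the frame of tray between -0.095 and 0.095 m and y of keeper_c in the frame of tray between -0.045 and 0.045 m), for 0.2 s.
2. the slab lies flat on the bed, square and flush in the fence corner (x of slab_thin in the frame of jig between 0.0445 and 0.0495 m and y of slab_thin in the frame of jig between 0.0205 and 0.0255 m and z of slab_thin in the frame of jig between 0.027 and 0.033 m and angle between the x axis of each of slab_thin, slab_thick and the y axis of jig, either way round below 0.03 rad and x of slab_thick in the frame of jig between 0.0445 and 0.0495 m and y of slab_thick in the frame of jig between 0.0305 and 0.0355 m and z of slab_thick in the frame of jig between 0.027 and 0.033 m), for 0.2 s.
3. the gauge foot is down on the slab (z of gauge_foot in the frame of slab_thin between 0.0215 and 0.0255 m and z of gauge_foot in the frame of slab_thick between 0.0295 and 0.0335 m), for 0.2 s.
At the end, for the whole second after the job is handed in: All keepers lie inside the tray; the slab lies flat on the bed, long side along the long fence, within 2.5 mm of both fences and within 0.03 rad of square; the gauge foot is at the slab's top face (2.5 mm below to 1.5 mm above); all at rest (all of step 1 and all of step 2 and all of step 3 and linear speed of each of keeper_a, keeper_b, keeper_c, slab_thin, slab_thick below 0.01 m/s); the robot touches nothing.
It fails at once if a bystander (jar, tumbler or brush) is moved by more than 30 mm (distance of any of jar, tumbler, brush from where it was at the start of the episode above 0.03 m).
Of keeper_a, keeper_b, keeper_c only 2 to 3 are there at a start; the rules pass over those that are not, and their reading is None.
Of slab_thin, slab_thick only 1 to 1 are there at a start; the rules pass over those that are not, and their reading is None.
At some moment in a run one of slab_thin, slab_thick may be knocked a few centimetres aside while the robot is not near it.
Once in a run the grip may slacken for a moment while it holds something.
It also fails if it takes over 210 s, if anything falls off the work surface, if the arm or the gripper's body presses on something with over 40 N, if the wrist force passes 120 N, or if a joint passes its speed limit or range.

## Working session

There is one attempt and no reset: what is moved stays moved. The work goes in short steps, each a Python script; the robot and the scene stay as the last script left them, time stands still between calls to the robot, and variables do not carry over. Pictures are saved under pics/ and viewed, about 12 in all and at most 16, crops included, and the job is handed in when it is done.

```bash
ls; mkdir -p pics; python3 - <<'E'
from bench import manip, effector, viewer
import cv2
for n in("top","side"):
    cv2.imwrite(f"pics/{n}0.png",viewer.get_image(n)[:,:,::-1]); print(n,viewer.get_calibration(n))
print(manip.current_clock(),manip.current_tcp_rot(),manip.current_tool_pos())
E
```

```text
pics
top {'vfov': 47.36040386547893, 'cx': 319.26300942200714, 'cy': 196.35936642827824, 'eye': array([ 0.35454081, -0.04954276,  1.40345608]), 'attitude': array([-0.70457872,  0.70701987, -0.04099556,  0.04484519])}
side {'vfov': 53.98148425716829, 'cx': 319.4567333187806, 'cy': 196.51885660614832, 'eye': array([0.25439152, 0.59248563, 1.04367378]), 'attitude': array([-0.18143967,  0.92788109, -0.32003333,  0.06078651])}
0.1 [ 7.84424470e-01  6.20223753e-01 -6.90059859e-04  5.19884304e-04] [0.14985146 0.6318425  0.22579772]
```

View pics/top0.png

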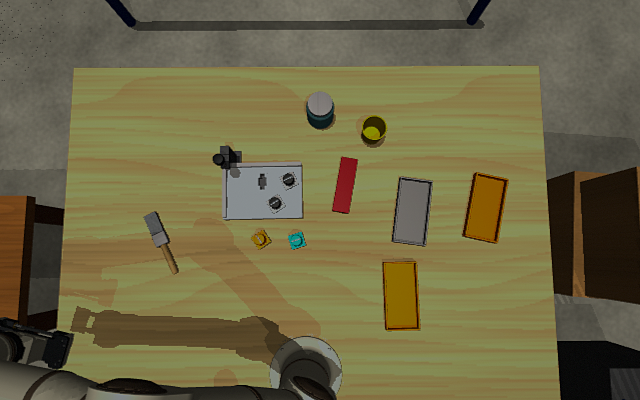

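View pics/side0.png

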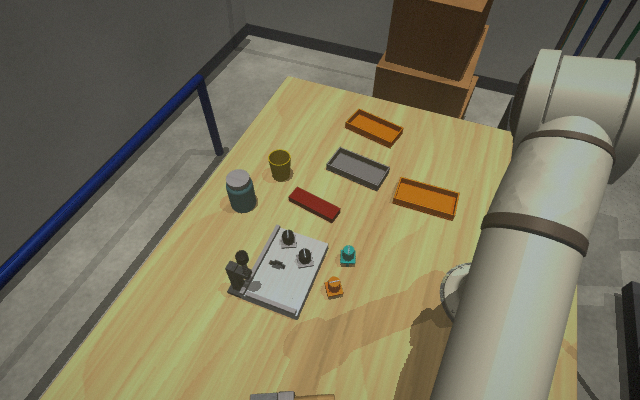

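Top view: the jig is at (262,190) with fences to the far (+x) and left (+y) sides. Black-headed keepers stand at (290,180), which is b, and (276,204), which is c. Socket a at (262,182) is empty. The red slab is at (345,185), the grey tray at (412,211), the jar at (320,110), the tumbler at (373,130) and the brush at (160,240). The look-alikes are an orange keeper (260,239), a turquoise keeper (297,240), and orange trays at (486,208) and (401,295).

```bash
cat > h.py <<'E'
from bench import manip, effector, viewer
import cv2, numpy as np
from scipy.spatial.transform import Rotation as R
def cal(n):
    c=viewer.get_calibration(n); f=200/np.tan(np.radians(c['vfov'])/2)
    return f,c['cx'],c['cy'],np.array(c['eye']),R.from_quat(c['attitude']).as_matrix()
def ray(n,u,v,z):
    f,cx,cy,e,M=cal(n); d=M@np.array([(u-cx)/f,(v-cy)/f,1.]); return e+d*(z-e[2])/d[2]
def proj(n,p):
    f,cx,cy,e,M=cal(n); q=M.T@(np.asarray(p)-e); return np.array([cx+f*q[0]/q[2],cy+f*q[1]/q[2]])
def crop(im,x0,y0,w,h,s,name):
    c=cv2.resize(im[y0:y0+h,x0:x0+w,::-1],None,fx=s,fy=s,interpolation=cv2.INTER_CUBIC)
    for i in range(0,w,10): cv2.line(c,(i*s,0),(i*s,6 if i%50 else 14),(0,255,0),1); 
    for i in range(0,h,10): cv2.line(c,(0,i*s),(6 if i%50 else 14,i*s),(0,255,0),1)
    cv2.imwrite(f"pics/{name}.png",c)
def down(a): # tool down, jaw axis at world angle a
    return (R.from_euler('z',a)*R.from_euler('x',np.pi)).as_quat()
E
python3 - <<'E'
from h import *
im=cv2.imread("pics/top0.png")[:,:,::-1]; crop(im,205,140,110,80,7,"jig0")
E
```

```text
(no output)
```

View pics/jig0.png

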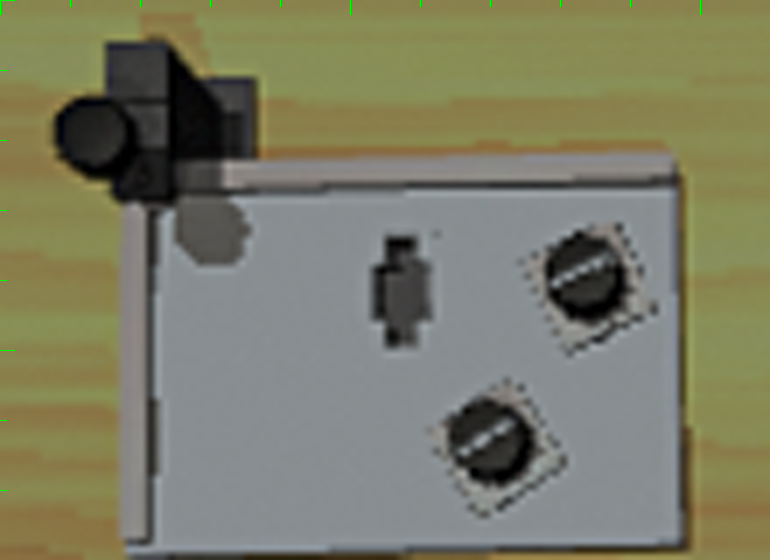

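Crop: the jig is clear. Keeper b's head is at crop (586,277), c's at (491,441), and the empty socket a is at (401,291). Next I fit the jig pose, then look at the slab and tray.

```bash
cat > fit.py <<'E'
from h import *
from scipy.optimize import least_squares
def jw(p,P):  # jig pose p=(x,y,yaw), point mm
    P=np.asarray(P)/1000; c,s=np.cos(p[2]),np.sin(p[2])
    return np.array([p[0]+c*P[0]-s*P[1],p[1]+s*P[0]+c*P[1],P[2]])
def fit(n,pts,p0):
    f=lambda p:np.concatenate([proj(n,jw(p,P))-np.array(uv) for P,uv in pts])
    r=least_squares(f,p0,loss='soft_l1'); return r.x,f(r.x).reshape(-1,2)
E
python3 - <<'E'
from fit import *
C=lambda u,v:(205+(u+.5)/7-.5,140+(v+.5)/7-.5)
pts=[((-85,-120,30),C(685,547)),((85,-120,42),C(677,152)),((-85,120,42),C(122,543)),((28,0,30),C(401,291)),((-85,108,42),C(148,543)),((73,-120,42),C(680,180))]
p,r=fit("top",pts,[.45,.1,0]); print("jig",p,"\n",r.round(1))
inv=lambda w:R.from_euler('z',-p[2]).apply(w-np.r_[p[:2],0])*1000
for n,u,v,m in(("b",586,277,((552,290),(616,262))),("c",491,441,((456,459),(518,420)))):
    w=ray("top",*C(u,v),.074); a,b=[ray("top",*C(*q),.074) for q in m]; d=b-a
    print(n,w,inv(w),"mark yaw rel jig",np.arctan2(d[1],d[0])-p[2])
for n in "abc":
    P={'a':(28,0,30),'b':(28,-82,30),'c':(-42,-41,30)}[n]; print(n,jw(p,P))
im=cv2.imread("pics/top0.png")[:,:,::-1]; crop(im,325,145,115,110,7,"slab0")
E
```

```text
jig [0.54307426 0.13041794 0.00160645] 
 [[-0.5 -0.3]
 [ 0.4 -0. ]
 [-0.4  0.4]
 [ 0.7 -0.5]
 [-0.1  0.4]
 [ 0.  -0.1]]
b [0.56838716 0.04872988 0.074     ] [ 25.18163448 -81.72861543  74.        ] mark yaw rel jig -1.1582079652663921
c [0.49898347 0.08820344 0.074     ] [-44.15855292 -42.14360725  74.        ] mark yaw rel jig -1.0086643391002945
a [0.57107423 0.13046292 0.03      ]
b [0.57120596 0.04846302 0.03      ]
c [0.50114018 0.08935052 0.03      ]
```

View pics/slab0.png

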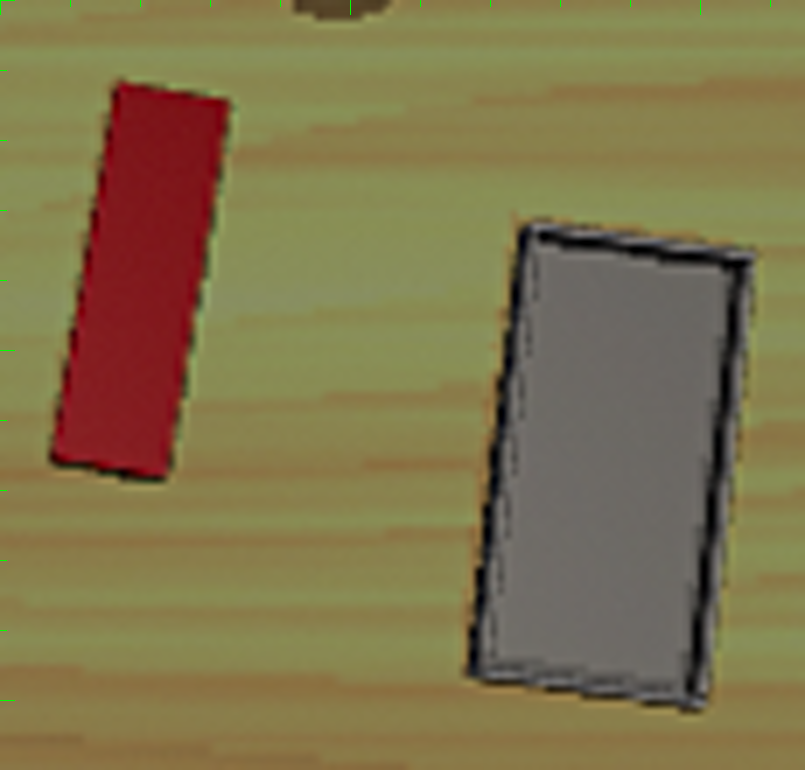

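Crop: the red slab's top corners are at (117,84), (230,103), (170,478) and (53,460). The grey tray's rim corners are at (520,222), (752,258), (703,708) and (468,676).

```bash
python3 - <<'E'
from h import *
C=lambda u,v:(325+(u+.5)/7-.5,145+(v+.5)/7-.5)
for name,q,z in(("slab24",[(117,84),(230,103),(170,478),(53,460)],.024),("slab32",[(117,84),(230,103),(170,478),(53,460)],.032),("tray",[(520,222),(752,258),(703,708),(468,676)],.03)):
    w=np.array([ray("top",*C(*p),z) for p in q]); L=np.linalg.norm(np.roll(w,-1,0)-w,axis=1); d=w[0]-w[3]+w[1]-w[2]
    print(name,w.mean(0).round(4),(L*1000).round(1),"yaw long",np.arctan2(d[1],d[0]))
# grasp feasibility
for n,P in(("b",(.5712,.0485)),("c",(.5011,.0893))):
  for a0 in(90,-90):
    print(n,a0,[None if (q:=manip.solve_ik([*P,.042],down(np.radians(a0+s)))) is None else round(q[6],2) for s in(0,40,80)])
E
```

```text
slab24 [ 0.559  -0.1209  0.024 ] [ 50.3 167.6  51.3 168.5] yaw long -0.17167730557079536
slab32 [ 0.5578 -0.1205  0.032 ] [ 50.  166.6  51.  167.5] yaw long -0.17167730557079525
tray [ 0.477  -0.3217  0.03  ] [101.6 196.3 101.  198.5] yaw long -0.13805460049505716
b 90 [np.float64(1.31), np.float64(1.92), np.float64(2.52)]
b -90 [np.float64(-1.5), np.float64(-0.85), np.float64(-0.22)]
c 90 [np.float64(1.2), np.float64(1.8), np.float64(2.4)]
c -90 [np.float64(-1.59), np.float64(-0.98), np.float64(-0.34)]
```

```bash
cat > keeper.py <<'E'
from fit import *
def go(p,a,z): manip.move_pose([p[0],p[1],z],down(a))
def extract(p,da,tray):
    a=-np.pi/2; effector.open_jaws(); go(p,a,.16); manip.servo_line([p[0],p[1],.043],vel=.1)
    effector.close(f_grip=30); print("gap",manip.current_finger_gap()); t0=manip.current_wrist_torque()[2]; s=0
    while s<da+.3:
        s+=.06; go(p,a+s,.043); t=manip.current_wrist_torque()[2]-t0
        print(round(s,2),round(t,3),end="; ")
        if s>da-.15 and abs(t)>.3: break
    print("F",manip.current_force().round(1))
    for z in(.05,.056,.064): manip.servo_line([p[0],p[1],z],vel=.05); print(z,manip.current_force().round(1),manip.current_finger_gap())
E
python3 - <<'E'
from keeper import *
extract((.570,.0485),1.22,None)
print(manip.current_clock())
crop(viewer.get_image("side"),220,210,130,100,6,"b1")
E
```

```text
gap 0.03145813197128618
0.06 0.028; 0.12 0.044; 0.18 0.059; 0.24 0.104; 0.3 0.087; 0.36 0.122; 0.42 0.04; 0.48 0.077; 0.54 0.004; 0.6 0.052; 0.66 0.054; 0.72 0.016; 0.78 0.078; 0.84 0.024; 0.9 0.071; 0.96 0.023; 1.02 0.028; 1.08 0.066; 1.14 0.069; 1.2 0.011; 1.26 -0.386; F [ 1.4 -1.6 -2.2]
0.05 [-3.6 -4.1  4.9] 0.03144682633300224
0.056 [ 0.6 -2.3 -0.3] 0.03125015141893172
0.064 [-0.7 -0.8 -0.7] 0.03193885687979409
11.275
```

View pics/b1.png

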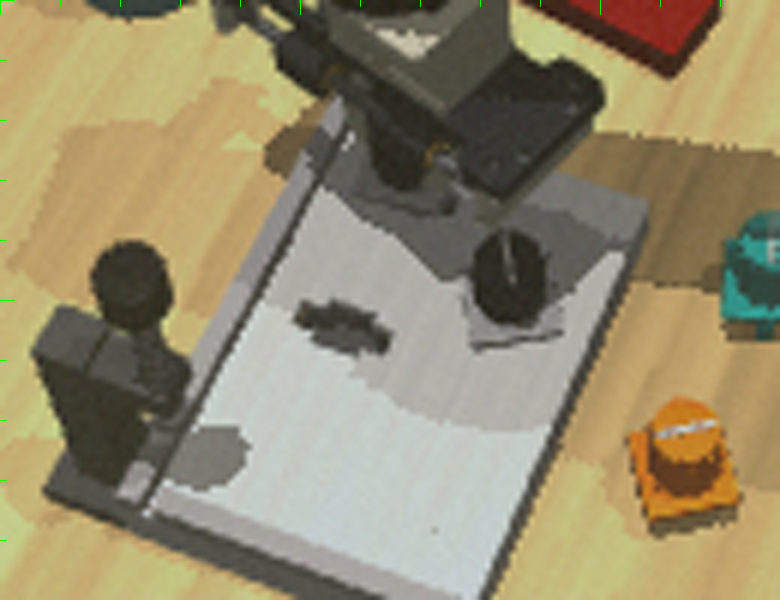

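The view shows the keeper head between the fingers, with a flange below at about crop (420,200). The gripper hides whether it is clear of the bed, so I'll lift more and look again.

```bash
python3 - <<'E'
from keeper import *
p=manip.current_tool_pos(); manip.servo_line([p[0],p[1],.17],vel=.15); manip.sleep(.2)
print(manip.current_finger_gap(),manip.current_force())
crop(viewer.get_image("side"),200,150,160,120,5,"b2")
E
```

```text
0.03139277903070851 [-0.3994969  -1.29839303 -1.21152194]
```

View pics/b2.png

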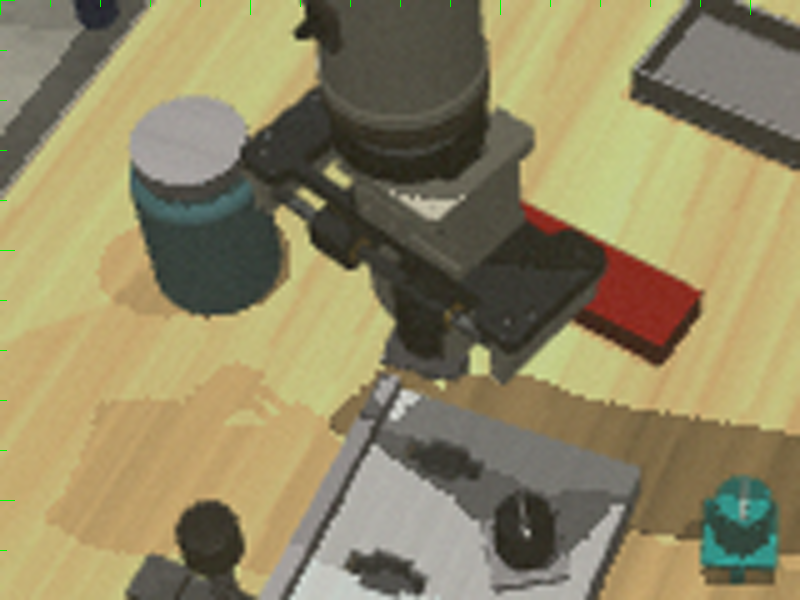

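Socket b is empty and keeper b is in the jaws. Next: place it in the tray, then do keeper c.

```bash
cat >> keeper.py <<'E'
def place(s):
    t=np.array([.477,-.3217])+s*np.array([np.cos(-.138),np.sin(-.138)]); a=-.138-np.pi/2
    qs=[(q,a+k) for k in(0,np.pi) if (q:=manip.solve_ik([*t,.17],down(a+k))) is not None]
    q0=manip.current_q(); q,a=min(qs,key=lambda x:np.abs(x[0]-q0).max())
    go(t,a,.17); print("gap",manip.current_finger_gap()); manip.servo_line([*t,.042],vel=.12)
    print(manip.current_force().round(1)); effector.open_jaws(); manip.servo_line([*t,.17],vel=.2)
E
python3 - <<'E'
from keeper import *
place(.045)
extract((.500,.089),1.07,None)
p=manip.current_tool_pos(); manip.servo_line([p[0],p[1],.17],vel=.15)
print(manip.current_finger_gap(),manip.current_force(),manip.current_clock())
cv2.imwrite("pics/c1.png",viewer.get_image("side")[:,:,::-1])
E
```

```text
gap 0.031346492524693244
[ 0.3 -0.3 -1. ]
gap 0.03183559388566715
0.06 0.025; 0.12 0.029; 0.18 0.02; 0.24 0.091; 0.3 0.059; 0.36 0.057; 0.42 0.084; 0.48 0.069; 0.54 0.069; 0.6 -0.012; 0.66 0.048; 0.72 0.002; 0.78 0.067; 0.84 0.057; 0.9 0.012; 0.96 0.006; 1.02 0.033; 1.08 -0.014; 1.14 -0.452; F [-0.1 -1.8 -1.5]
0.05 [-4.3 -2.2  6.5] 0.031049749657271985
0.056 [ 0.  -0.9 -0.5] 0.03139074799824245
0.064 [ 0.2 -0.  -2. ] 0.031210620248359452
0.03151000364603126 [-0.24321168  0.25640314 -2.26565551] 27.45
```

View pics/c1.png

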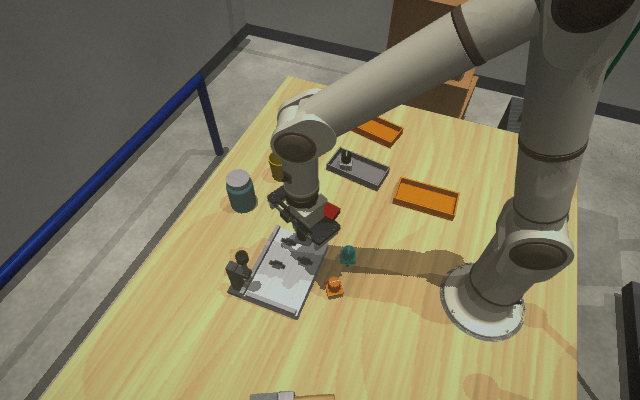

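All three sockets look empty, and keeper b stands in the tray at (345,158). Placing c, then checking the tray and slab from the top.

```bash
python3 - <<'E'
from keeper import *
place(-.045); p=manip.current_tool_pos(); 
manip.move_pose([.42,-.1,.25],down(-np.pi/2))
im=viewer.get_image("top"); cv2.imwrite("pics/top1.png",im[:,:,::-1])
m=((im[:,:,0]>90)&(im[:,:,1]<50)&(im[:,:,2]<60)).astype(np.uint8)[:, :]
m[:140]=0
n,l,s,c=cv2.connectedComponentsWithStats(m); i=1+s[1:,4].argmax(); print(s[i],c[i])
crop(im,210,140,230,110,3,"t1"); print(manip.current_clock())
E
```

```text
gap 0.03149477610240388
[-0.3  0.2 -2.1]
[337 157  21  33 484] [346.82231405 172.60950413]
33.0667
```

View pics/t1.png

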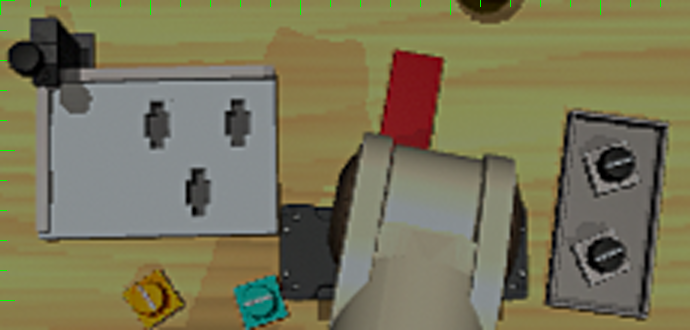

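Both keepers stand in the grey tray, and the sockets are empty. The slab's far corners are at crop (395,50) and (443,57), the same as before, so it hasn't moved. The foot overhangs the slab's final position. I'll lower the slab short of the gauge, then slide it under.

```bash
python3 - <<'E'
from keeper import *
J=[.54307,.13042,.0016]
y=-.1717; g=np.array([.559,-.1209])-.02*np.array([np.cos(y),np.sin(y)])
a=y-np.pi/2
effector.open_jaws(); go(g,a,.15); manip.servo_line([*g,.014],vel=.12)
effector.close(f_grip=58); print("gap",manip.current_finger_gap())
manip.servo_line([*g,.16],vel=.1); print("gap",manip.current_finger_gap(),manip.current_force().round(1))
w=lambda x,yy:jw(J,(x,yy-20,0))[:2]
A=J[2]
go(w(40,-14),A,.16); print("gap",manip.current_finger_gap(),manip.current_clock())
im=viewer.get_image("side"); crop(im,200,120,180,180,4,"s1")
E
```

```text
gap 0.05114663262025771
gap 0.05153977465170556 [-1.1 -0.2 -5.1]
gap 0.05111393907668397 38.675
```

View pics/s1.png

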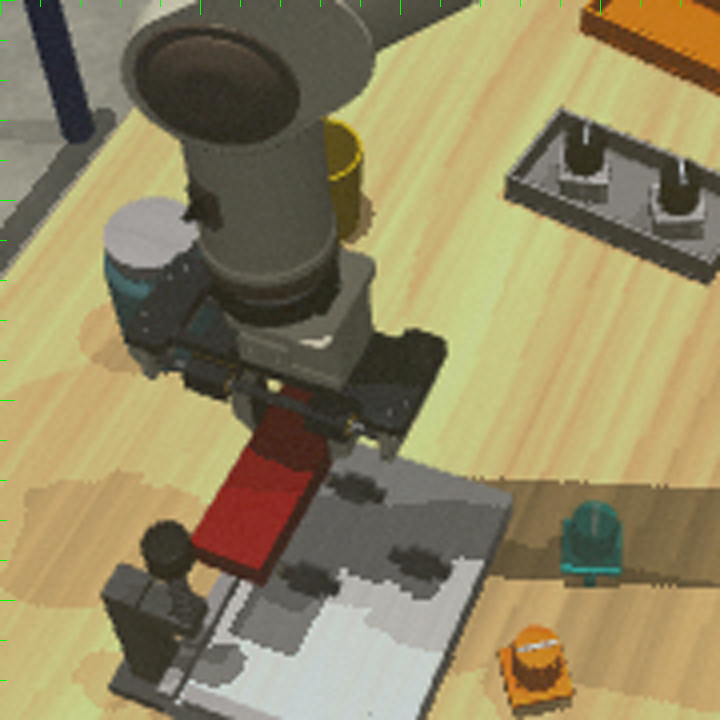

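The slab is level in the jaws, gripped towards its −y end and square to the jig. Both keepers are still standing in the tray. Now lowering it.

```bash
python3 - <<'E'
from keeper import *
J=[.54307,.13042,.0016]
print("jar",ray("top",320,102,.13))
w=lambda x,yy:jw(J,(x,yy-20,0))[:2]
manip.servo_line([*w(40,-14),.048],vel=.1); print(manip.current_finger_gap(),manip.current_force().round(1))
f0=manip.current_force()
manip.servo_line([*w(40,17),.048],vel=.06); print((manip.current_force()-f0).round(1))
for z in(.047,.046,.045,.044):
    manip.servo_line([*w(40,17),z],vel=.02); d=manip.current_force()-f0; print(z,d.round(1),manip.current_finger_gap())
    if d[2]>5: break
effector.open_jaws(); manip.servo_line([*w(40,17),.10],vel=.1)
manip.servo_line([*w(-35,-30),.12],vel=.2); manip.move_pose([.4,-.15,.3],down(-np.pi/2)); print(manip.current_clock())
crop(viewer.get_image("top"),205,140,110,80,7,"p1")
E
```

```text
jar [ 0.78434675 -0.04582174  0.13      ]
0.051306227588759114 [ 0.7 -0.  -5.2]
[ 0.1 -1.1  0.6]
0.047 [-0.6 -0.3 -1.1] 0.05128677388404099
0.046 [-1.1 -0.3  0.5] 0.05086774418773978
0.045 [-0.  -0.2 -0.4] 0.05148257522637243
0.044 [-1.2 -1.2  0.5] 0.05130927311069007
44.9833
```

View pics/p1.png

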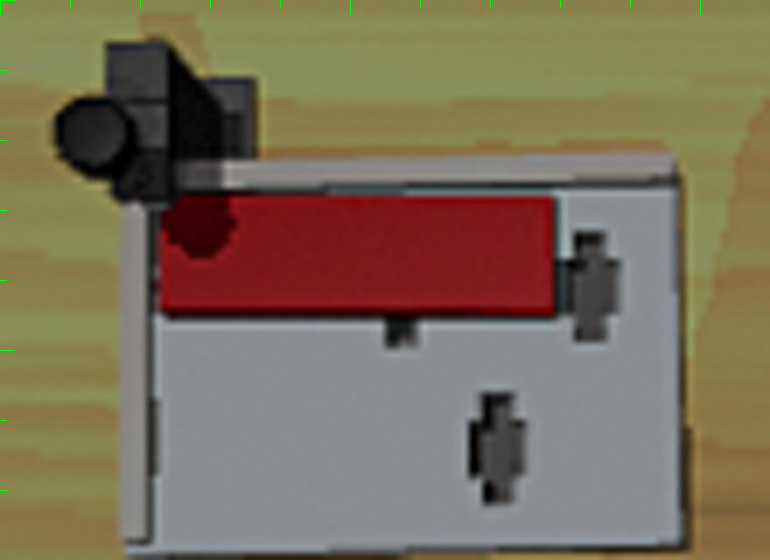

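The slab lies flat on the bed at crop (160–556, 195–316), with small gaps to both fences. Now pushing it home with closed fingers.

```bash
cat > push.py <<'E'
from keeper import *
J=[.54307,.13042,.0016]; D=np.array([[np.cos(J[2]),np.sin(J[2])],[-np.sin(J[2]),np.cos(J[2])]])
def push(start,axis,maxd,lim=15,z=.040):
    s=jw(J,(*start,0))[:2]; d=D[axis]
    go(s,J[2],.14); manip.servo_line([*s,z],vel=.12); manip.sleep(.2); f0=manip.current_force()
    log=[];k=0
    while k<maxd:
        k+=1 if log and log[-1][1]>1 or k>maxd-14 else 2
        manip.servo_line([*(s+d*k/1000),z],vel=.03)
        F=-(manip.current_force()-f0)[:2]@d; log.append((k,round(float(F),1)))
        if F>lim: break
    print(log); t=manip.current_tool_pos(); b=R.from_euler('z',-J[2]).apply(t-np.r_[J[:2],0])*1000; print("tcp jig",b.round(1))
    manip.servo_line([*(s+d*(k-12)/1000),z],vel=.06); u=manip.current_tool_pos(); manip.servo_line([u[0],u[1],.14],vel=.2)
E
python3 - <<'E'
from push import *
effector.close(f_grip=20)
push((-20,18),0,30); push((45,-92),1,30); push((-15,22),0,25)
manip.move_pose([.4,-.15,.3],down(-np.pi/2)); print(manip.current_clock())
crop(viewer.get_image("top"),205,140,110,80,7,"p2")
E
```

```text
[(2, -0.3), (4, 0.9), (6, -0.8), (8, 0.3), (10, 1.0), (12, 0.3), (14, 0.5), (16, -0.5), (18, 0.9), (19, 3.3), (20, 2.9), (21, 1.3), (22, 2.0), (23, 3.9), (24, 4.9), (25, 7.8), (26, 8.7), (27, 11.6), (28, 14.1), (29, 16.4)]
tcp jig [ 3.4 17.5 39.6]
[(2, 0.1), (4, 0.8), (6, 0.5), (8, 1.6), (9, -0.1), (11, -0.0), (13, 0.1), (15, 1.8), (16, 2.8), (17, 2.7), (18, 3.8), (19, 2.4), (20, 3.1), (21, 4.4), (22, 6.7), (23, 7.9), (24, 9.5), (25, 11.2), (26, 13.1), (27, 13.6), (28, 16.9)]
tcp jig [ 44.8 -71.2  40. ]
[(2, 0.8), (4, -0.1), (6, 0.9), (8, 0.7), (10, 0.1), (12, 0.7), (13, 0.7), (14, 0.2), (15, -0.4), (16, 0.8), (17, 0.2), (18, 0.6), (19, 3.5), (20, 6.1), (21, 9.4), (22, 11.2), (23, 14.3), (24, 15.7)]
tcp jig [ 3.3 22.  39.5]
71.5917
```

View pics/p2.png

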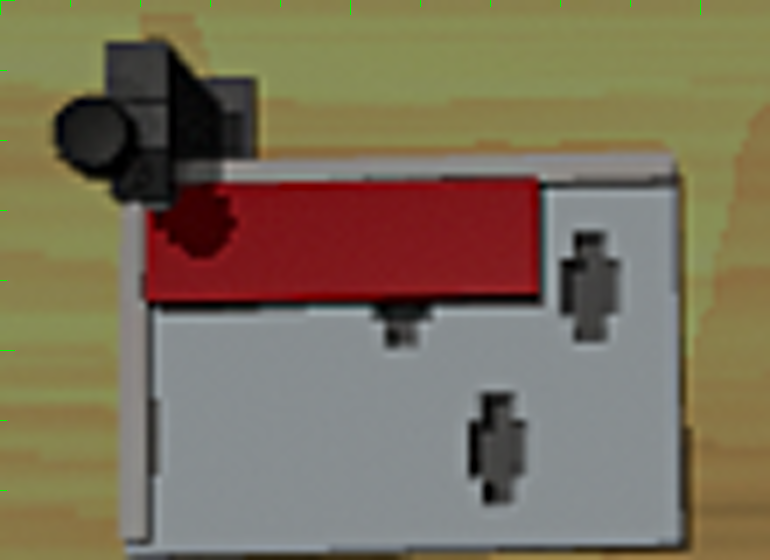

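The slab is flush at crop (147–540, 180–300), with no gap at either fence. Contact positions match too: −71.2+9.5 ≈ −62, and 3.3+~18 ≈ 21. Now the gauge.

```bash
python3 - <<'E'
from push import *
print("knob",ray("top",205+95.5/7-.5,140+135.5/7-.5,.215), jw(J,(62,94,0)))
s=jw(J,(62,94,0))[:2]; a=J[2]
go(s,a,.26); manip.sleep(.2); f0=manip.current_force(); z=.232; manip.servo_line([*s,z],vel=.08); log=[]
while z>.170:
    z-=.002 if z>.190 else .001
    manip.servo_line([*s,z],vel=.03); F=(manip.current_force()-f0)[2]; log.append((round(z,3),round(float(F),1)))
    if F>16 or (F>9 and z>.19 and False): break
print(log,manip.current_tool_pos())
manip.servo_line([*s,.26],vel=.1); manip.move_pose([.4,-.15,.3],down(-np.pi/2)); print(manip.current_clock())
crop(viewer.get_image("top"),205,130,235,130,3,"e1"); crop(viewer.get_image("side"),210,130,190,190,4,"e2")
E
```

```text
knob [0.60097595 0.22491866 0.215     ] [0.60491952 0.22451908 0.        ]
[(0.23, 0.4), (0.228, 0.3), (0.226, -0.5), (0.224, -0.2), (0.222, -0.4), (0.22, -0.2), (0.218, -0.2), (0.216, 0.7), (0.214, 0.6), (0.212, 0.8), (0.21, 0.7), (0.208, 0.4), (0.206, -0.1), (0.204, 0.5), (0.202, 1.0), (0.2, 0.2), (0.198, 0.9), (0.196, 1.4), (0.194, 0.4), (0.192, 0.6), (0.19, 0.7), (0.189, 1.5), (0.188, 2.1), (0.187, 2.3), (0.186, 2.5), (0.185, 1.2), (0.184, 1.6), (0.183, 1.1), (0.182, 5.3), (0.181, 9.7), (0.18, 14.5), (0.179, 19.4)] [0.60506174 0.22454767 0.182157  ]
84.4667
```

View pics/e1.png

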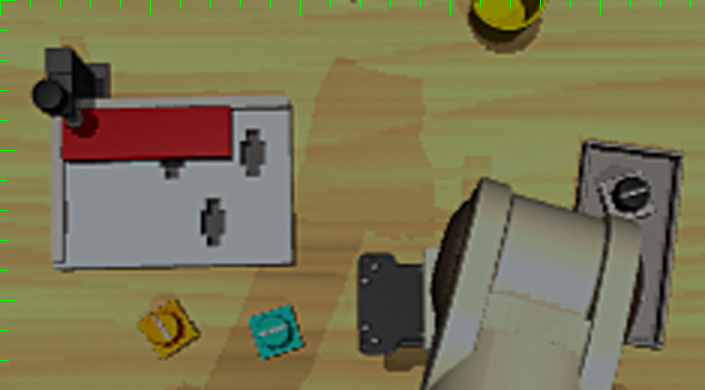

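View pics/e2.png

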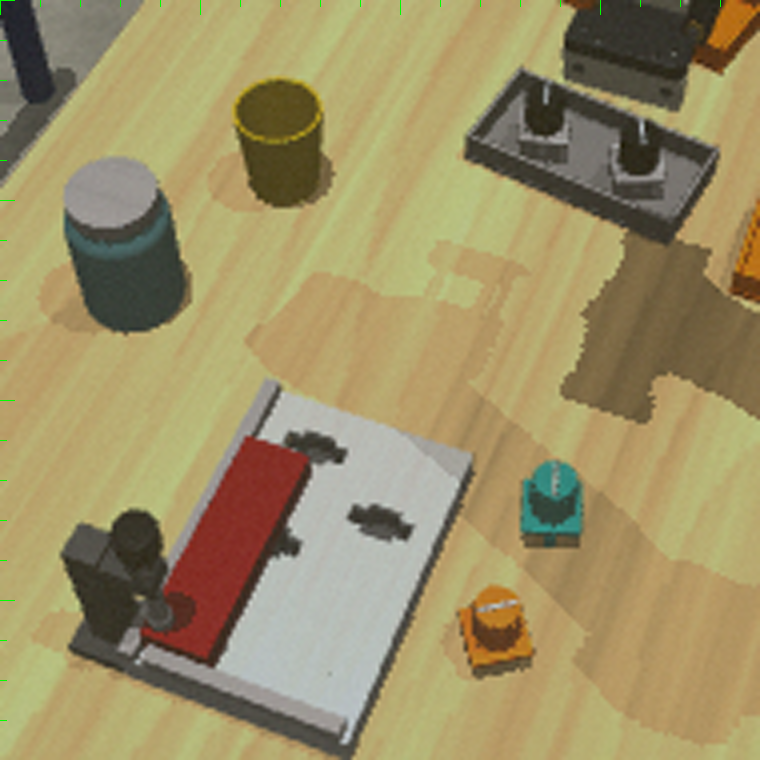

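The foot rests on the slab: the stop came at TCP z 0.182, as predicted. The slab is still in the corner, both keepers stand in the tray, and the jar and tumbler have not moved. Handing in.

```bash
python3 -c "
from bench import manip
manip.hand_in(); print(manip.current_clock())"
```

```text
the job is handed in; nothing more can be done
the job is handed in; nothing more can be done
```

The job is done and handed in, with the clock at about 84 s of the 210 s allowed. The hand-in reports no verdict, so the results below rest on my own checks.

- **Keepers:** Two were in the jig, b and c; socket a was empty from the start. I turned both anticlockwise to the stop, lifted them out and stood them in the grey tray.
- **Slab:** It was the thin one (170 mm). I laid it on the bed, slid it under the gauge foot and pushed it against both fences.
- **Gauge:** I pressed it down until the foot met the slab. The force rose sharply at tool height 0.182 m, exactly where it should for a 24 mm slab.

The last pictures show:
- Both keepers are standing in the tray.
- The slab has no visible gap at either fence.
- The foot is on the slab, and the robot is clear of everything.
- The jar and tumbler have not visibly moved.

The brush was not in the last crops, but the arm never went near it.

No check failed. The largest disagreement was 2–3 mm between where I saw the keeper heads and where the sockets should be, which did not affect the work.

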